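# Shut and pin the treat bin

## Task

Press the treat bin's open flap fully shut, then push the loose metal bar along the rail on the bin's front, through the eyelet of the flap's hasp, until its leading end comes to rest against the rubber stop on the other half of the rail, so that the flap is locked. The bar may start on the left or the right half. Keep the bar on the rail and leave the bowl, chew bone, coaster, tin and brush where they are.

Things in the scene. Friction and masses are not known exactly. Their poses are not given: they have to be found in the camera images.
- bin: Tan plastic treat bin fixed to the table, open box 180 (x) by 300 (y) by 125 mm high, its front at -x facing the robot. Origin: centre of the underside; z up, y along the front. On its front, 40 mm before the wall, is a rail along y (see rail_mid).
- rail_mid (a point): Middle of the rail, fixed to the bin, axes as the bin's, at bin x = -130, y = 0, on the running floor 95 mm above the table. The rail is a tan ledge 62 mm deep in two halves, 13 to 170 mm either side of the middle; the hasp comes down in the gap. Two curbs 4 mm high, 18 mm apart, guide the bar along y.
- flap (a joint): Flap hinge, rad: 0 = fully shut, grows as the front edge rises (starts 0.5 to 0.95). Stiff: it stays where it is left. The flap is a tan plate 187 by 304 mm hinged along the bin's far (+x) rim, its top 134.5 mm above the table when shut; in the middle a steel strap 50 mm wide runs forward to the hasp, its top 137 mm above the table.
- flap_hinge (a point): On the flap's hinge line, middle of its width, 125 mm above the table, bin x = +90 mm. Axes fixed to the flap, same as the bin's when the flap is shut.
- flap_press (a point): Point on the flap's top face, 100 mm in front of the hinge line, middle of its width; moves with the flap.
- eyelet (a point): Centre of the eyelet: a round hole 24 mm wide in a steel hasp plate 46 wide, 54 high and 8 mm thick (along y) on the flap's front. The hole's axis is the point's y axis. 220 mm in front of the hinge line and 20 mm below it; with the flap shut it is centred on the rail's line, 105 mm above the table, bin y = 0.
- bar: Loose round steel locking bar, 20 mm thick, 140 mm long with hemispherical ends, 0.25 kg, lying on one half of the rail between the curbs with its inner end about 20 to 30 mm from the middle. Origin: its centre (105 mm above the table when on the rail); its length is its own y axis. It may roll about that axis.
- stop: Black rubber block fixed on the rail's other half, 36 (x) by 30 (y) by 36 mm high. Origin: centre of its underside on the rail's floor, about 93 mm from the bin's middle. Its face towards the bar is 15 mm from its origin: the bar is home when its centre is 85 mm from the stop's origin.
- bowl: Empty stainless steel pet bowl, 170 mm across, 55 mm high, origin under its centre. Bystander.
- bone: Black rubber chew bone, 136 by 64 by 36 mm, long axis x, origin under its centre. Bystander.
- coaster: White ceramic coaster, 100 mm across, 9 mm thick, origin under its centre. Bystander.
- tin: Upright tin can, 74 mm across, 100 mm high, origin under its centre. Bystander.
- brush: Flat brush with a wooden handle, lying flat, about 180 mm long. Bystander.
There are look-alikes about, which are no part of the job. What is shaped like the bar but red or turquoise is not meant.

How it is judged:
By the outcome, as a careful person would: the job done as asked, in the order asked, and still so for the second after the job is handed in, with the robot touching nothing.
It also fails if it takes over 43 s, if anything falls off the work surface, if the arm or the gripper's body presses on something with over 40 N, if the wrist force passes 120 N, or if a joint passes its speed limit or range.

## Robot

A 6-joint arm with a two-finger parallel gripper is mounted at the origin on the work surface. World frame = base frame: x ahead of the robot, y to its left, z up, the work surface at z = 0. Lengths are in m, angles in rad, forces in N, time in s.
With the tool pointing down it reaches from about 0.225 to 0.875 m from the base axis. Payload 3.4 kg.
Tool frame: the origin (TCP) lies on the centre line of the jaws, within the pads' length; the fingertips stand 17 mm ahead of it and the grasp point (between the pads) lies 2 mm behind it; z points along the fingers, y is the line along which they close (so a half turn about z gives the same grasp; the last joint's range is limited). The gripper opens to 85 mm and grips with 20 to 120 N. Pads are 22 mm wide; open, the fingers measure 114 mm over their backs; the gripper's body (76 mm by 85 mm) begins 54 mm behind the grasp point. The pads swing forward as they close: fully open they stand 13 mm farther back than shut.
Start: joints at [-1.434, 0.276, 1.505, -0, 1.361, -0.121], TCP at [0.147, -0.556, 0.248] pointing down, gripper open.
Joint ranges: [-2.89, 2.89], [-0.75, 2.08], [0.22, 2.7], [-1.18, 4.32], [0.11, 2.71], [-2.7, 2.7]. Speed limits (rad/s): [2.57, 2.57, 3.14, 3.14, 3.14, 3.14].

## Interface

Orientations are given as a unit quaternion [w, x, y, z].
In Python, from rig import manip gives the robot as it stands.
- The arm moves only by the tool move_arm, never from a script. Its argument "steps" is one flat list of numbers, 7 for each row, row after row: the turn, a rotation vector about the world's x, y, z normalised to -1 to 1, where 1 is 360 degrees, then the shift along the world's x, y, z normalised to -1 to 1, where 1 is 1 m, then the opening, from -1 (shut) to 1 (fully open). A call has exactly 10 rows; each row is the pose to reach, as a shift and turn from the pose commanded when the call began, turning the shorter way round; what a row does not reach only later rows make up. A row lasts 1/10 s, in which the tool goes at most 50 mm and 8.59 degrees, less where a joint would pass 70% of its speed; a pose out of reach is approached as far as the arm can. A call with a number of a shift or a turn outside -1 to 1 is refused whole. A call with a gripper value outside its range is refused whole. The fingers move at their own pace and stop on an object; "squeeze" is the grip in N (left out, the last holds). Time passes only in rows, so rows that repeat a pose let the fingers close, or fill a call up. It gives the time, the measured TCP pose, the force, the opening and the grip force at its end, in the units of the state.
- manip.get_state(): the state, without advancing time (a new reading comes with each control period).
- manip.get_image(name): name is "scene" or "top"; returns a dict with "pixels" (384x512x3 uint8, blue, green, red), "fx", "fy", "cx", "cy" (pixels), "R" (3x3) and "t" (3): a world point X has camera coordinates R X + t. Camera axes: x right, y down, z forward; pixel columns grow to the right and rows downward; lengths in m; the calibration is good to about 2 mm. A picture is of the moment at which its call begins. There is no depth.
- manip.sign_off(): hands the job in; it is judged then, once.
The state is a dict: "clock": time; "qpos": joint angles; "qd": joint speeds; "effort": joint torques, N m; "position": TCP position; "ee_rot": TCP orientation; "contact_force": force on the tool from outside, world axes, zero at the start; "moment": the same for the moment, N m; "width": finger opening in m; "gripper_force": force on a finger pad.
Only numpy, scipy, OpenCV 4.12 (cv2) and the standard library are available. Lean on these libraries where they do the work, as an engineer would, in place of code of your own. Each camera call takes 0.05 s, during which the arm holds its last target. There are 200 camera calls.

## Working session

There is one attempt and no reset: what is moved stays moved. The work goes in short steps, Python scripts to look and compute and a tool call to move; the robot and the scene stay as the last step left them, time stands still between calls to the robot, and variables do not carry over. Pictures are saved under pics/ and viewed, at most 10 in all, crops included, and the job is handed in when it is done.

Besides the shell and the picture viewer there is one more tool, called after "Request:" as a command line: name --argument value ..., lists and objects as JSON in quotes. move_arm: Moves the arm, as the interface text tells. Scaled input: -1 to 1 covers 1 m each way for a shift and 360 degrees each way for a turn. Its arguments: {"type":"object","properties":{"steps":{"type":"array"},"squeeze":{"type":"number"}},"required":["steps"]}

```bash
mkdir -p pics; cat > h.py <<'E'
import numpy as np,cv2
from rig import manip
def img(n,f=None):
    d=manip.get_image(n); d['pixels']=np.array(d['pixels'],np.uint8)
    d['R']=np.array(d['R']);d['t']=np.array(d['t'])
    if f: cv2.imwrite('pics/'+f,d['pixels'])
    return d
def ray(d,u,v):
    r=d['R'].T@np.array([(u-d['cx'])/d['fx'],(v-d['cy'])/d['fy'],1]); return -d['R'].T@d['t'],r
def onz(d,u,v,z):
    c,r=ray(d,u,v); return c+r*(z-c[2])/r[2]
def proj(d,X):
    p=d['R']@np.array(X)+d['t']; return p[0]/p[2]*d['fx']+d['cx'],p[1]/p[2]*d['fy']+d['cy']
E
python3 - <<'E'
from h import *
a=img('scene');b=img('top')
cv2.imwrite('pics/s0.png',a['pixels']);cv2.imwrite('pics/t0.png',b['pixels'])
for d in(a,b):print(-d['R'].T@d['t'],d['R'][2],d['fx'])
E
```

```text
[0.43513799 0.95700928 0.88531833] [ 0.09401674 -0.77422404 -0.62588975] 348.4017369642587
[ 0.45986882 -0.01633316  1.17417047] [ 0.07772496  0.00778793 -0.99694442] 396.0910183161086
```

View pics/s0.png

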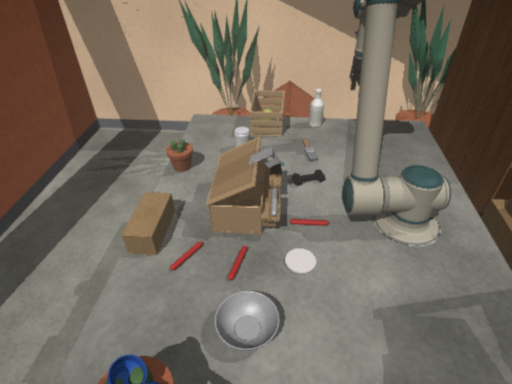

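View pics/t0.png

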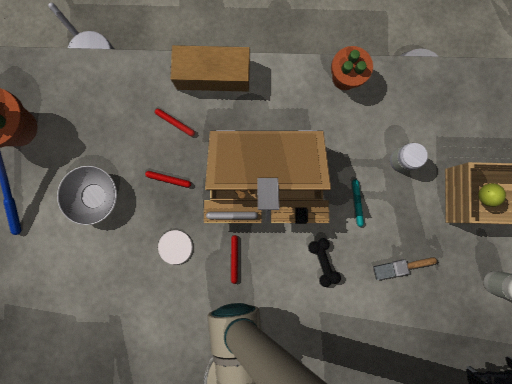

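Top view: the steel bar lies on the left (+y) rail half at (232,216), with the black stop at (301,215) and the hasp strap at (268,190). Look-alikes are red at (175,122), (169,179) and (235,259), and turquoise at (359,203). I choose the grey one on the rail and check it in a crop.

```bash
python3 - <<'E'
import cv2,numpy as np
t=cv2.imread('pics/t0.png');s=cv2.imread('pics/s0.png')
a=cv2.resize(t[120:230,195:340],None,fx=5.5,fy=5.5,interpolation=cv2.INTER_CUBIC)[:600,:797]
cv2.imwrite('pics/c0.png',a)
b=cv2.resize(s[130:240,200:300],None,fx=5.4,fy=5.4,interpolation=cv2.INTER_CUBIC)
cv2.imwrite('pics/c1.png',b)
E
```

```text
(no output)
```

View pics/c0.png

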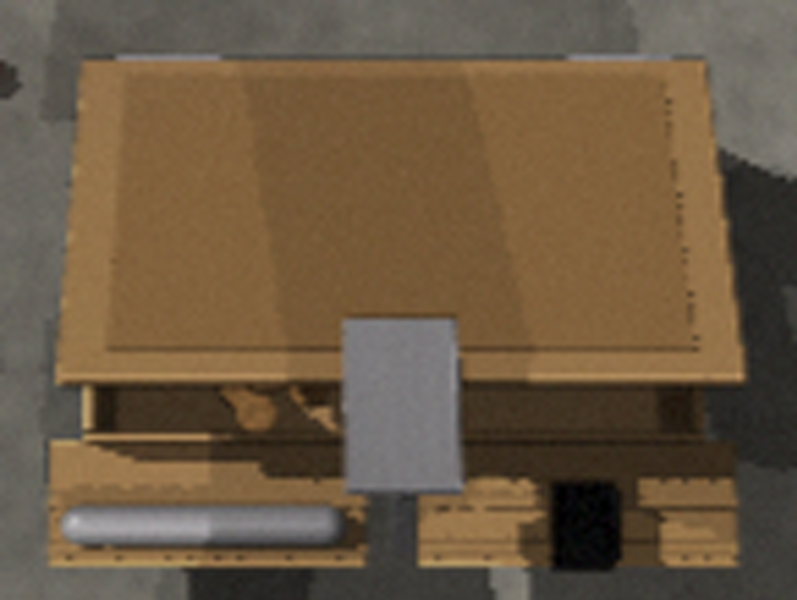

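View pics/c1.png

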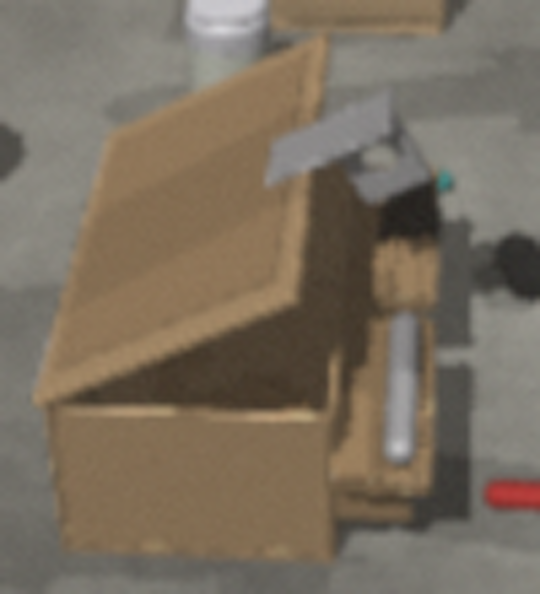

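The crops confirm it: the grey steel bar is on the left half of the rail between the curbs, the stop is on the right half, and the flap is raised with its hasp above the gap.

```bash
python3 - <<'E'
from h import *
d=img('top')
def P(x,y,z): return onz(d,(x+.5)/5.5-.5+195,(y+.5)/5.5-.5+120,z)
L=P(49,567,.095);R=P(737,567,.095)
e=(L-R)/np.linalg.norm(L-R); yaw=np.arctan2(-e[0],e[1]); ex=np.array([e[1],-e[0],0])
mid=(L+R)/2+ex*.031; hinge=mid+ex*.22+[0,0,.03]
print('len',np.linalg.norm(L-R),'yaw',yaw,'mid',mid,'hinge',hinge)
for n,x,y,z in[('barL',62,525,.105),('barR',345,527,.105),('stopFL',553,525,.131),('stopR',619,525,.131)]:
    p=P(x,y,z)-mid; print(n,P(x,y,z),'bin',p@ex,p@e)
# flap angle: front corners spread 
c1=ray(d,(58+.5)/5.5-.5+195,(382+.5)/5.5-.5+120);c2=ray(d,(745+.5)/5.5-.5+195,(382+.5)/5.5-.5+120)
s=.304/np.linalg.norm(c2[1]-c1[1]); f=c1[0]+s*(c1[1]+c2[1])/2; v=f-hinge
print('flapfront',f,v@ex,v[2],'ang',np.arctan2(v[2],-(v@ex)))
s=manip.get_state();print(s['ee_rot'],s['position'],s['clock'],s['width'])
E
```

```text
len 0.3395078240711113 yaw 0.026401349733100297 mid [ 0.48584527 -0.04801071  0.095     ] hinge [ 0.7057686  -0.04220309  0.125     ]
barL [0.47113393 0.11395587 0.105     ] bin -0.010430568965025798 0.16229849255567816
barR [ 0.47380292 -0.02472475  0.105     ] bin -0.011423442362351854 0.023595744839973558
stopFL [ 0.47702894 -0.12379938  0.131     ] bin -0.010813944970994993 -0.07552952394535753
stopR [ 0.47785695 -0.15528619  0.131     ] bin -0.010817419754887628 -0.10702721662955307
flapfront [ 0.53706444 -0.04724966  0.21299834] -0.16877858911015312 0.0879983438466512 ang 0.4806075733847415
[-7.05024158e-04  9.91702788e-01  1.28549920e-01 -1.40528794e-05] [ 0.14653499 -0.55563001  0.24764253] 0.15 0.08555001046207164
```

Request:
move_arm --steps '[0,0,0.212,0.2,0.24,0.06,-1,0,0,0.212,0.39,0.51,0.06,-1,0,0,0.212,0.39,0.51,0.06,-1,0,0,0.212,0.39,0.51,0.06,-1,0,0,0.212,0.39,0.51,0.06,-1,0,0,0.212,0.39,0.51,0.06,-1,0,0,0.212,0.39,0.51,0.06,-1,0,0,0.212,0.39,0.51,0.06,-1,0,0,0.212,0.39,0.51,0.06,-1,0,0,0.212,0.39,0.51,0.06,-1]' --squeeze 60

```text
clock: 1.15
position: [0.4499, -0.1593, 0.2962]
ee_rot: [0.0, 0.7, 0.715, -0.0]
contact_force: [0.8, -1.8, 0.1]
width: 0.0001
gripper_force: 0.0
```

Request:
move_arm --steps '[0,0,0,0.04,0.05,0,-1,0,0,0,0.08,0.11,0,-1,0,0,0,0.08,0.11,0,-1,0,0,0,0.08,0.11,0,-1,0,0,0,0.08,0.11,-0.01,-1,0,0,0,0.08,0.11,-0.02,-1,0,0,0,0.08,0.11,-0.03,-1,0,0,0,0.08,0.11,-0.04,-1,0,0,0,0.08,0.11,-0.05,-1,0,0,0,0.08,0.11,-0.05,-1]'

```text
clock: 2.15
position: [0.5281, -0.0515, 0.2443]
ee_rot: [-0.001, 0.701, 0.713, -0.001]
contact_force: [0.3, -0.6, 0.1]
width: -0.0001
gripper_force: 0.0
```

Request:
move_arm --steps '[0,0,0,0,0.005,-0.008,-1,0,0,0,0,0.005,-0.016,-1,0,0,0,0,0.005,-0.024,-1,0,0,0,0,0.005,-0.032,-1,0,0,0,0,0.005,-0.04,-1,0,0,0,0,0.005,-0.048,-1,0,0,0,0,0.005,-0.056,-1,0,0,0,0,0.005,-0.064,-1,0,0,0,0,0.005,-0.072,-1,0,0,0,0,0.005,-0.08,-1]'

```text
clock: 3.15
position: [0.5291, -0.0462, 0.1653]
ee_rot: [-0.0, 0.7, 0.714, -0.0]
contact_force: [-0.1, -1.4, 0.8]
width: -0.0002
gripper_force: 0.4
```

```bash
python3 - <<'E'
from h import *
a=img('scene')
cv2.imwrite('pics/c2.png',cv2.resize(a['pixels'][100:240,200:320],None,fx=4,fy=4,interpolation=cv2.INTER_CUBIC))
s=manip.get_state();print(s['contact_force'],s['position'])
E
```

```text
[-0.00489772  0.06968136 -0.93250304] [ 0.52836936 -0.04605744  0.16400624]
```

View pics/c2.png

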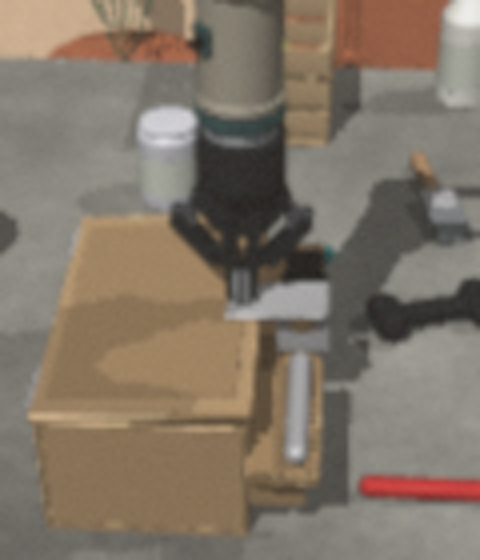

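The flap is nearly shut, with the fingertips on the strap. I keep pressing down gently.

Request:
move_arm --steps '[0,0,0,0,0,-0.002,-1,0,0,0,0,0,-0.004,-1,0,0,0,0,0,-0.006,-1,0,0,0,0,0,-0.008,-1,0,0,0,0,0,-0.009,-1,0,0,0,0,0,-0.01,-1,0,0,0,0,0,-0.011,-1,0,0,0,0,0,-0.011,-1,0,0,0,0,0,-0.011,-1,0,0,0,0,0,-0.011,-1]'

```text
clock: 4.2
position: [0.5293, -0.0462, 0.155]
ee_rot: [0.0, 0.7, 0.714, 0.0]
contact_force: [-0.7, 0.1, -0.4]
width: 0.0
gripper_force: 0.0
```

Request:
move_arm --steps '[0,0,0,0,0,-0.001,-1,0,0,0,0,0,-0.002,-1,0,0,0,0,0,-0.003,-1,0,0,0,0,0,-0.004,-1,0,0,0,0,0,-0.004,-1,0,0,0,0,0,-0.004,-1,0,0,0,0,0,-0.004,-1,0,0,0,0,0,-0.004,-1,0,0,0,0,0,-0.004,-1,0,0,0,0,0,-0.004,-1]'

```text
clock: 5.2
position: [0.5294, -0.0462, 0.1539]
ee_rot: [0.001, 0.7, 0.714, 0.001]
contact_force: [-4.8, 1.0, 17.3]
width: -0.0001
gripper_force: 8.5
```

Request:
move_arm --steps '[0,0,0,0,0,-0.002,-1,0,0,0,0,0,-0.004,-1,0,0,0,0,0,-0.005,-1,0,0,0,0,0,-0.005,-1,0,0,0,0,0,0.01,-1,0,0,0,0,0,0.03,-1,0,0,0,0,0,0.06,-1,0,0,0,0,0,0.06,-1,0,0,0,0,0,0.06,-1,0,0,0,0,0,0.06,-1]'

```text
clock: 6.2
position: [0.5284, -0.046, 0.2099]
ee_rot: [-0.001, 0.7, 0.714, -0.001]
contact_force: [-0.4, 0.1, -0.7]
width: 0.0001
gripper_force: 0.0
```

```bash
python3 - <<'E'
from h import *
a=img('scene');b=img('top')
A=cv2.resize(a['pixels'][130:235,200:300],None,fx=4,fy=4,interpolation=cv2.INTER_CUBIC)
B=cv2.resize(b['pixels'][140:245,195:295],None,fx=4,fy=4,interpolation=cv2.INTER_CUBIC)
cv2.imwrite('pics/c3.png',np.hstack([A,B]))
print(manip.get_state()['position'])
mid=np.array([.4745,-.048,.137]);ex=np.array([1,.022,0])
for o in(-.023,.023): print(proj(a,mid+[-.022*o,o,0]))
E
```

```text
[ 0.52835806 -0.04604778  0.20964852]
(np.float64(275.59242259201847), np.float64(173.52300756240618))
(np.float64(275.17811581449405), np.float64(181.17563982447984))
```

View pics/c3.png

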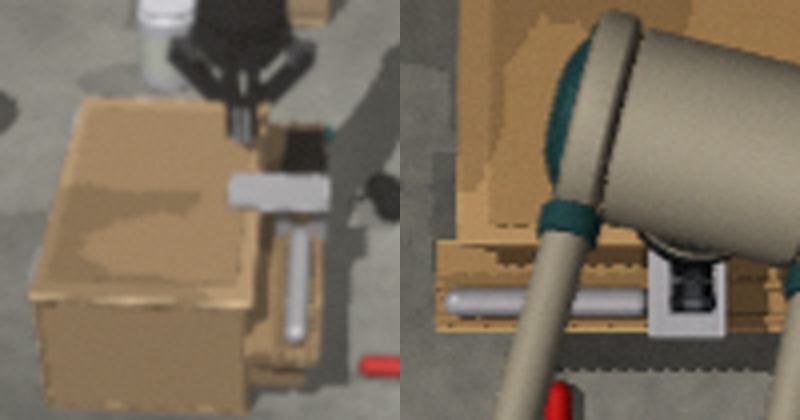

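The flap is shut flat and the strap reads where the shut pose predicts it; the bar is still on the left half. Next I go beyond its outer end.

Request:
move_arm --steps '[0,0,0,-0.015,0.05,0,-1,0,0,0,-0.03,0.1,0,-1,0,0,0,-0.045,0.15,0,-1,0,0,0,-0.057,0.203,0,-1,0,0,0,-0.057,0.203,-0.03,-1,0,0,0,-0.057,0.203,-0.06,-1,0,0,0,-0.057,0.203,-0.09,-1,0,0,0,-0.057,0.203,-0.09,-1,0,0,0,-0.057,0.203,-0.09,-1,0,0,0,-0.057,0.203,-0.09,-1]'

```text
clock: 7.3
position: [0.4733, 0.1568, 0.1221]
ee_rot: [0.001, 0.7, 0.714, 0.001]
contact_force: [0.2, -0.1, 0.2]
width: -0.0002
gripper_force: 0.0
```

```bash
python3 - <<'E'
from h import *
a=img('scene');b=img('top')
A=cv2.resize(a['pixels'][140:245,220:320],None,fx=4,fy=4,interpolation=cv2.INTER_CUBIC)
B=cv2.resize(b['pixels'][150:255,190:290],None,fx=4,fy=4,interpolation=cv2.INTER_CUBIC)
cv2.imwrite('pics/c4.png',np.hstack([A,B]))
s=manip.get_state();print(s['position'],s['contact_force'])
E
```

```text
[0.47340173 0.15682601 0.12244354] [-0.12862061 -0.6445505  -0.69395246]
```

View pics/c4.png

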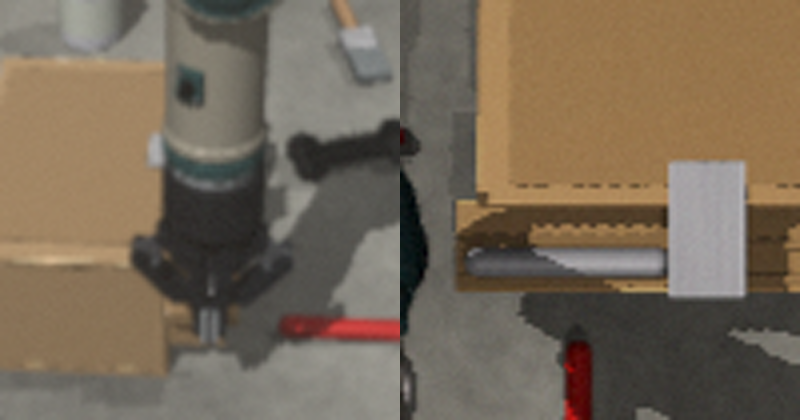

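The finger is beyond the bar's outer end at about (470,262), in line with the rail. I push along -y.

Request:
move_arm --steps '[0,0,0,-0.001,-0.014,-0.002,-1,0,0,0,-0.001,-0.024,-0.002,-1,0,0,0,-0.001,-0.032,-0.002,-1,0,0,0,-0.001,-0.04,-0.002,-1,0,0,0,-0.001,-0.048,-0.002,-1,0,0,0,-0.001,-0.056,-0.002,-1,0,0,0,-0.001,-0.064,-0.002,-1,0,0,0,-0.001,-0.072,-0.002,-1,0,0,0,-0.001,-0.08,-0.002,-1,0,0,0,-0.001,-0.08,-0.002,-1]'

```text
clock: 8.4
position: [0.4711, 0.0756, 0.1189]
ee_rot: [0.0, 0.701, 0.714, -0.0]
contact_force: [-0.4, 0.2, 0.2]
width: 0.0003
gripper_force: 0.0
```

```bash
python3 - <<'E'
from h import *
a=img('scene');b=img('top')
A=cv2.resize(a['pixels'][130:235,220:320],None,fx=4,fy=4,interpolation=cv2.INTER_CUBIC)
B=cv2.resize(b['pixels'][150:255,220:320],None,fx=4,fy=4,interpolation=cv2.INTER_CUBIC)
cv2.imwrite('pics/c5.png',np.hstack([A,B]))
s=manip.get_state();print(s['position'],s['contact_force'])
E
```

```text
[0.47104876 0.0763425  0.11886323] [ 0.42500429 -0.53300952  0.27115873]
```

View pics/c5.png

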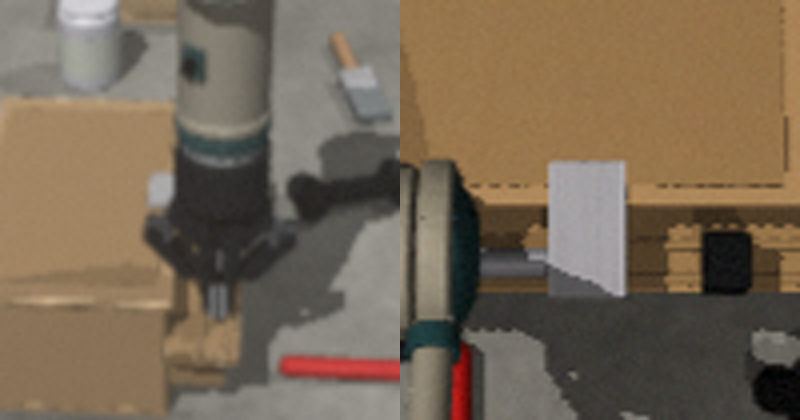

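The bar's front end is now under the strap, in the eyelet, with no force built up. I keep pushing.

Request:
move_arm --steps '[0,0,0,0.001,-0.006,0,-1,0,0,0,0.001,-0.012,0,-1,0,0,0,0.001,-0.018,0,-1,0,0,0,0.001,-0.024,0,-1,0,0,0,0.001,-0.03,0,-1,0,0,0,0.001,-0.035,0,-1,0,0,0,0.001,-0.039,0,-1,0,0,0,0.001,-0.042,0,-1,0,0,0,0.001,-0.044,0,-1,0,0,0,0.001,-0.045,0,-1]'

```text
clock: 9.5
position: [0.4722, 0.0317, 0.119]
ee_rot: [0.0, 0.7, 0.714, 0.0]
contact_force: [-1.0, 1.6, 1.0]
width: 0.0002
gripper_force: 0.6
```

Request:
move_arm --steps '[0,0,0,0,-0.001,0,-1,0,0,0,0,-0.002,0,-1,0,0,0,0,-0.003,0,-1,0,0,0,0,-0.004,0,-1,0,0,0,0,-0.005,0,-1,0,0,0,0,-0.006,0,-1,0,0,0,0,-0.007,0,-1,0,0,0,0,-0.007,0,-1,0,0,0,0,-0.007,0,-1,0,0,0,0,-0.007,0,-1]'

```text
clock: 10.5
position: [0.4722, 0.0247, 0.119]
ee_rot: [0.0, 0.7, 0.714, -0.0]
contact_force: [0.4, 0.4, 0.8]
width: -0.0
gripper_force: 0.2
```

```bash
python3 - <<'E'
from h import *
b=img('top')
cv2.imwrite('pics/c6.png',cv2.resize(b['pixels'][190:230,235:325],None,fx=8,fy=8,interpolation=cv2.INTER_CUBIC))
E
```

```text
(no output)
```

View pics/c6.png

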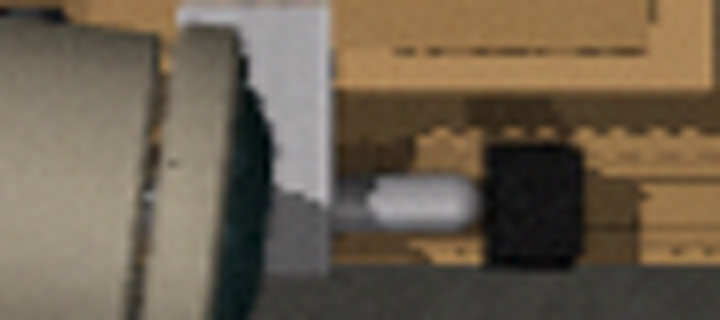

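The bar's tip is through the eyelet at (480,203), about a pixel (~2 mm) short of the stop's edge at (487,203). I push on gently until force shows.

Request:
move_arm --steps '[0,0,0,0,-0.001,0,-1,0,0,0,0,-0.001,0,-1,0,0,0,0,-0.002,0,-1,0,0,0,0,-0.002,0,-1,0,0,0,0,-0.003,0,-1,0,0,0,0,-0.003,0,-1,0,0,0,0,-0.004,0,-1,0,0,0,0,-0.004,0,-1,0,0,0,0,-0.004,0,-1,0,0,0,0,-0.004,0,-1]'

```text
clock: 11.55
position: [0.4719, 0.0227, 0.119]
ee_rot: [-0.002, 0.701, 0.713, 0.001]
contact_force: [0.4, 8.6, 1.1]
width: -0.0003
gripper_force: 4.1
```

Request:
move_arm --steps '[0,0,0,0,-0.002,0,-1,0,0,0,0,-0.002,0,-1,0,0,0,0,-0.001,0,-1,0,0,0,0,0.0,0,-1,0,0,0,0,0.001,0,-1,0,0,0,0,0.002,0,-1,0,0,0,0,0.004,0,-1,0,0,0,0,0.01,0,-1,0,0,0,0,0.03,0,-1,0,0,0,0,0.05,0,-1]'

```text
clock: 12.55
position: [0.4724, 0.0707, 0.119]
ee_rot: [0.001, 0.701, 0.713, -0.0]
contact_force: [0.6, 0.3, 0.5]
width: 0.0005
gripper_force: 0.0
```

Request:
move_arm --steps '[0,0,0,0,0.05,0.03,-1,0,0,0,0,0.08,0.06,-1,0,0,0,0,0.12,0.1,-1,0,0,0,0,0.15,0.12,-1,0,0,0,0,0.15,0.12,-1,0,0,0,0,0.15,0.12,-1,0,0,0,0,0.15,0.12,-1,0,0,0,0,0.15,0.12,-1,0,0,0,0,0.15,0.12,-1,0,0,0,0,0.15,0.12,-1]'

```text
clock: 13.55
position: [0.4721, 0.22, 0.2384]
ee_rot: [-0.0, 0.701, 0.713, -0.001]
contact_force: [0.4, 0.5, -0.0]
width: 0.0001
gripper_force: 0.0
```

```bash
python3 - <<'E'
from h import *
b=img('top');a=img('scene')
B=cv2.resize(b['pixels'][160:240,210:330],None,fx=6,fy=6,interpolation=cv2.INTER_CUBIC)
cv2.imwrite('pics/c7.png',B)
print(manip.get_state()['position'])
E
```

```text
[0.47217747 0.22030192 0.23871137]
```

View pics/c7.png

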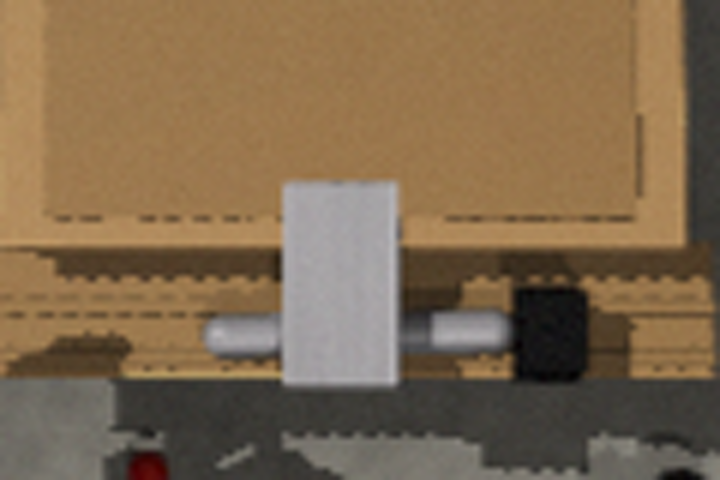

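The bar runs through the hasp, from (205,334) to (514,332), and its tip touches the stop. The flap is shut and the arm is clear, so I hand in.

```bash
python3 -c "
from rig import manip
print(manip.sign_off())"
```

```text
the job is handed in; nothing more can be done
None
```

The flap is pressed shut and the bar is pushed through the hasp eyelet, resting against the rubber stop; I handed the job in at about 13.6 s with the arm clear, and it returned no verdict.

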